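# Open the sun-print box and hold its spring shutter at the marker

### The arm

A 6-joint arm with a two-finger parallel gripper is mounted at the origin on a cart in front of the work surface, level with it; the furniture and walls round the work are solid. World frame = base frame: x ahead of the robot, y to its left, z up, the work surface at z = 0. Lengths are in m, angles in rad, forces in N, time in s.
With the tool pointing down it reaches from about 0.4 to 0.825 m from the base axis. Payload 7 kg.
Tool frame: the origin (TCP) lies midway between the tips of the shut fingers; the grasp point (between the pads) lies hold_point_z behind it (hold_point_z is the distance from the TCP to the grasp point, in m); z points along the fingers, y is the line along which they close (so a half turn about z gives the same grasp; the last joint's range is limited). The gripper opens to 88 mm and grips with 3 to 60 N. Pads are 19 mm wide; open, the fingers measure 130 mm over their backs; the gripper's body (78 mm by 193 mm) begins 47 mm behind the grasp point.
Start: joints at [-0.814, 0.359, 0.012, 0, -1.224, -0.288], TCP at [0.305, -0.602, 0.227] pointing down, gripper open.
Joint ranges: [-3.07, 3.07], [-1.43, 2.12], [-1.02, 1.25], [-3.03, 1.67], [-3.05, -0], [-3.03, 3.03]. Speed limits (rad/s): [2.39, 2.39, 3.01, 3.14, 3.14, 3.14].

### API

Orientations are given as [roll, pitch, yaw] about the fixed x, y, z axes, in that order (R = Rz(yaw) Ry(pitch) Rx(roll)).
In Python, from station import * gives the robot as it stands.
- The arm moves only by the tool apply_moves, never from a script. Its argument "steps" is a list of rows, each an object with "translation": the shift along the world's x, y, z scaled (see below), a list of three; "rotation": the turn, a rotation vector about the world's x, y, z scaled (see below), a list of three. A call has exactly 10 rows; each row is the pose to reach, as a shift and turn from the pose commanded when the call began; what a row does not reach only later rows make up. The controller multiplies each number of a shift by 250 mm and each number of a turn by 30 degrees. A row lasts 1/12 s, in which the tool goes at most 41.7 mm and 7.16 degrees, less where a joint would pass 70% of its speed; a pose out of reach is approached as far as the arm can. A call with a number of a shift or a turn outside -1 to 1 is refused whole. A call with a gripper value outside its range is refused whole. "jaw" is the closure, from -1 (fully open) to 1 (shut), so that 0 is half open, set as the call begins (left out, the last holds). The fingers move at their own pace and stop on an object; "newtons" is the grip in N (left out, the last holds). Time passes only in rows, so rows that repeat a pose let the fingers close, or fill a call up. It gives the time, the measured TCP pose, the force, the opening and the grip force at its end, in the units of the state.
- get_state(): the state, without advancing time (a new reading comes with each control period).
- grab_frame(name): name is "side" or "top"; returns the picture (384x512x3 uint8, blue, green, red); there is no depth.
- camera_model(name): a dict with "fx", "fy", "cx", "cy" (pixels), "k1" (the pictures are not rectified: a ray, as slopes to the right and down, at radius r is drawn at 1 + k1 r^2 times it, then the intrinsics apply), "xyz" and "rotation" of the camera in the world. Camera axes: x right, y down, z forward; pixel columns grow to the right and rows downward; lengths in m; the calibration is good to about 2 mm. A picture is of the moment at which its call begins. camera_model takes no time and is no camera call.
- job_done(): hands the job in; it is judged then, once.
The state is a dict: "t": time; "q": joint angles; "qd": joint speeds; "joint_efforts": joint torques, N m; "eef_pos": TCP position; "ee_rot": TCP orientation; "force": force on the tool from outside, world axes, zero at the start; "moment": the same for the moment, N m; "width": finger opening in m; "gripper_force": force on a finger pad.
Only numpy, scipy, OpenCV 4.12 (cv2) and the standard library are available. Lean on these libraries where they do the work, as an engineer would, in place of code of your own. Each camera call takes 0.05 s, during which the arm holds its last target. There are 200 camera calls.

### The job

Lift the hinged lid of the wooden sun-print box until it leans back on its stop and stays there by itself. Then take the fin of the spring-loaded shutter inside, draw the shutter out until its pointer stands opposite the tip of the marker clamped on the rail, never pulling it more than about a centimetre past the marker, and keep it there: the program finishes while the gripper still holds the shutter at the marker. Leave the other things on the table as they stand.

Things in the scene. Friction and masses are not known exactly. Their poses are not given: they have to be found in the camera images.
- exposure_box: Plywood box fixed to the table, 160 (its x) x 260 (its y) x 75 mm high, walls 10 mm, open recess inside 140 x 240 mm whose floor lies 45 mm above the table. Origin: centre of its underside, on the table. Its x points from its front (towards the robot) to the back edge, where the lid is hinged, its y to the left, z up. Two 8 mm stop rods stand behind the back wall.
- lid (a joint): Angle of the lid, rad: 0 shut, growing as its front edge is lifted, 1.7 on its stop (leaning back just past upright, where its weight keeps it). Below about 1.4 it falls shut when let go. The lid is a shallow plywood cap, 162 x 260 mm, 19 mm high (top 94 mm above the table when shut), about 0.25 kg, turning about lid_hinge.
- lid_handle (a point): Middle of the lid's handle: a round steel bar 10 mm thick along the box's y, 90 mm long between two posts, its centre line 34 mm above the lid's outer face and 152 mm in front of the hinge axis (so 53 mm above the height of the hinge axis when shut). The frame turns with the lid.
- lid_hinge (a point): Point in the middle of the hinge axis, which runs along the box's y at the back edge, 80 mm behind the box's centre and 75 mm above the table. The frame turns with the lid; when shut its axes are those of the box.
- shutter: Aluminium shutter plate 82 x 105 x 4 mm lying in the recess under the lid, carrying a wooden fin. It slides along the box's -y (to the box's right) by up to 90 mm from its home at the left end; a spring draws it back at all times (3.5 N at home plus 0.07 N per mm). Origin: under the fin's centre, 46 mm above the table; axes as the box's.
- shutter_grip (a point): Grip point inside the shutter's fin: an upright wooden block 44 mm (box's x) x 12 mm (box's y, the sliding direction). Its top is 10 mm above this point (84 mm above the table), the plate 24 mm below it. Pinch it from above across the 12 mm; the recess is free for 48 mm or more on both sides along the whole travel. Within reach only when the lid is open.
- shutter_pointer (a point): Tip of the small dark pointer at the back edge of the shutter plate, in line with the fin's centre, 46 mm towards the box's back from it; 50 mm above the table. Pointing to the box's back.
- marker_tip (a point): Tip of the marker, a small dark steel clamp 18 x 14 x 10 mm with a thumb screw, fixed on the rail at the back of the recess; the tip points to the box's front and lies 50 mm above the table, 4 mm behind the path of the shutter's pointer. Axes as the box's: the shutter is at the mark when pointer and marker tip have the same y along the box. It lies 35 to 75 mm to the right of the pointer's home.
- tape_roll: Roll of masking tape lying flat, 100 mm across, 24 mm high; a bystander. Origin: centre of its underside.
- spice_jar: Small lidded jar, 44 mm across, 59 mm high; a bystander. Origin: centre of its underside.
- grey_stone: Grey pebble, 38 x 50 x 32 mm; a bystander. Origin: centre of its underside.
- dropper_bottle: Dropper bottle, 30 mm across, 98 mm high; a bystander. Origin: centre of its underside.

How it is judged:
On the way, in this order (a step that is already met when the one before it is completed fails the run):
1. the lid leans on its stop while the robot touches neither lid nor box (value of joint lid above 1.64 rad and contact force between each of the arm, the fingers and exposure_box below 0.1 N), for 0.2 s.
2. the shutter is held at the marker by the fingers (y of shutter_pointer in the frame of marker_tip between -0.006 and 0.006 m and contact force between the fingers and shutter above 2 N), for 0.3 s.
At the end, for the whole second after the job is handed in: The lid leans on its stop (over 1.64 rad), the shutter's pointer is within 6 mm of the marker's tip along the slide, at rest, held there by the fingers (over 2 N) and by nothing else, through the last second (all of step 2 and value of joint lid above 1.64 rad and linear speed of shutter below 0.01 m/s and contact force between each of tape_roll, spice_jar, grey_stone, dropper_bottle and exposure_box below 0.05 N); the arm keeps its last pose, push and grip.
It fails at once if the shutter is pulled more than 12 mm past the marker (y of shutter_pointer in the frame of marker_tip below -0.012 m).
It fails at once if the tape roll is moved by more than 25 mm (distance of tape_roll from where it was at the start of the episode above 0.025 m).
It fails at once if the spice jar is moved by more than 25 mm (distance of spice_jar from where it was at the start of the episode above 0.025 m).
It fails at once if the grey stone is moved by more than 25 mm (distance of grey_stone from where it was at the start of the episode above 0.025 m).
It fails at once if the dropper bottle is moved by more than 25 mm (distance of dropper_bottle from where it was at the start of the episode above 0.025 m).
It also fails if it takes over 53 s, if anything falls off the work surface, if the arm or the gripper's body presses on something with over 40 N, if the wrist force passes 120 N, or if a joint passes its speed limit or range.

## Working session

There is one attempt and no reset: what is moved stays moved. The work goes in short steps, Python scripts to look and compute and a tool call to move; the robot and the scene stay as the last step left them, time stands still between calls to the robot, and variables do not carry over. Pictures are saved under pics/ and viewed, at most 10 in all, crops included, and the job is handed in when it is done.

Besides the shell and the picture viewer there is one more tool, called after "Emit:" as name([rows], argument=value, ...), one row to a line, values as JSON. apply_moves: Moves the arm, as the interface text tells. Shifts and turns lie within -1 to 1; 1 stands for 250 mm of shift or 30 degrees of turn. Its arguments: {"type":"object","properties":{"steps":{"type":"array"},"jaw":{"type":"number"},"newtons":{"type":"number"}},"required":["steps"]}

```bash
mkdir -p pics; ls; python3 - <<'E'
from station import *
import cv2,json
for n in("side","top"):
    cv2.imwrite(f"pics/{n}0.png",grab_frame(n)); print(n,camera_model(n))
print(get_state())
E
```

```text
pics
side {'fx': 376.4693709975555, 'fy': 376.4693709975555, 'cx': 255.17342474749844, 'cy': 187.28226833617987, 'k1': -0.10505498510064747, 'xyz': array([0.49409648, 0.9400028 , 0.75222807]), 'rotation': array([-2.22900998,  0.00620737, -3.00994727])}
top {'fx': 457.14148352876543, 'fy': 457.14148352876543, 'cx': 253.51911043232846, 'cy': 193.7876606095896, 'k1': -0.048614809951575196, 'xyz': array([0.29209629, 0.07242178, 1.65696897]), 'rotation': array([-2.94128165e+00,  1.84972986e-03, -1.55336725e+00])}
{'t': 0.1, 'q': array([-8.13887205e-01,  3.59329283e-01,  1.12068191e-02, -2.85846858e-04,
       -1.22410465e+00, -2.88110816e-01]), 'qd': array([ 0.00060106, -0.0024474 ,  0.00138769, -0.00096904, -0.0007918 ,
        0.00058166]), 'joint_efforts': array([-4.76956266e-04, -5.84165311e+01,  2.93751258e+01,  7.01552153e+00,
        1.01535057e-02, -4.69321947e-05]), 'eef_pos': array([ 0.30477327, -0.60182073,  0.22573592]), 'ee_rot': array([ 3.14014447e+00, -1.48925554e-04, -2.67289156e+00]), 'force': array([ 0.994373  ,  0.10922713, -0.44814425]), 'moment': array([ 0.01867445,  0.04075948, -0.00617704]), 'gripper_force': 0.0, 'width': 0.08778632574545964}
```

View pics/side0.png

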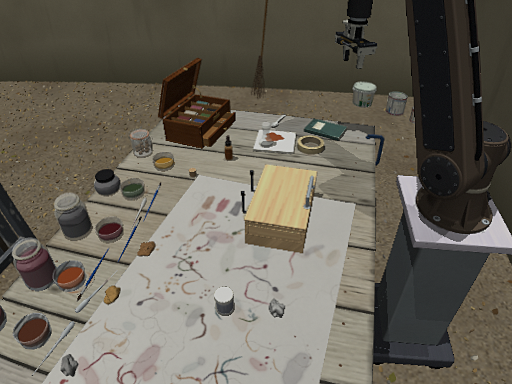

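View pics/top0.png

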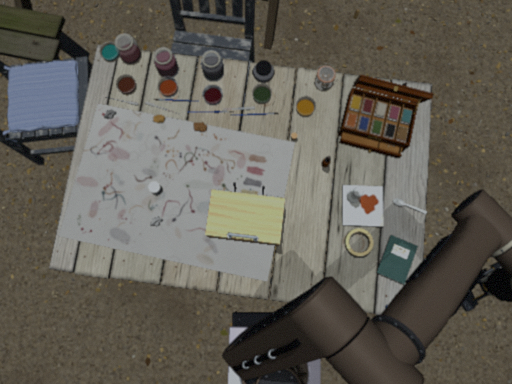

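The side view shows the shut box at about (285,205), with the handle at (310,190) and the stop rods at (245,195). In the top view the lid spans about (206..285, 190..244) and the handle is at (242,237). The tape roll, bottle, jar and stone are all well clear of the box.

```bash
cat > h.py <<'E'
from station import *
import cv2, numpy as np
from scipy.spatial.transform import Rotation as R
def ray(n,px):
    m=camera_model(n); K=np.array([[m['fx'],0,m['cx']],[0,m['fy'],m['cy']],[0,0,1]])
    p=cv2.undistortPoints(np.array(px,float).reshape(-1,1,2),K,np.array([m['k1'],0,0,0,0]))[:,0]
    return np.array(m['xyz']), R.from_euler('xyz',m['rotation']).apply(np.c_[p,np.ones(len(p))])
def plane(n,px,z):
    o,d=ray(n,px); return o+d*((z-o[2])/d[:,2])[:,None]
def proj(n,P):
    m=camera_model(n); K=np.array([[m['fx'],0,m['cx']],[0,m['fy'],m['cy']],[0,0,1]])
    Rw=R.from_euler('xyz',m['rotation']).as_matrix().T
    return cv2.projectPoints(np.array(P,float).reshape(-1,1,3),cv2.Rodrigues(Rw)[0],-Rw@np.array(m['xyz']),K,np.array([m['k1'],0,0,0,0]))[0][:,0]
E
python3 - <<'E'
from h import *
im=cv2.imread('pics/top0.png'); hsv=cv2.cvtColor(im,cv2.COLOR_BGR2HSV)
print(hsv[215,225],hsv[200,260],hsv[220,300],hsv[250,225])
m=cv2.inRange(hsv,(18,70,120),(35,255,255)); m=cv2.morphologyEx(m,cv2.MORPH_CLOSE,np.ones((5,5)))
c=max(cv2.findContours(m,0,1)[0],key=cv2.contourArea)
P=plane('top',c[:,0,:],0.094)
r=cv2.minAreaRect(P[:,:2].astype(np.float32)); print(r,cv2.boundingRect(c)); print(cv2.boxPoints(r))
b=cv2.resize(im[180:255,195:295],None,fx=6,fy=6,interpolation=cv2.INTER_CUBIC)
s=cv2.imread('pics/side0.png'); b2=cv2.resize(s[155:255,235:325],None,fx=5,fy=5,interpolation=cv2.INTER_CUBIC)
cv2.imwrite('pics/c0.png',b)
print(plane('top',[[242,237]],0.128))
E
```

```text
[ 27  70 168] [ 34  50 174] [ 30  25 145] [105   3 149]
((0.5471264123916626, 0.10730751603841782), (0.2562948167324066, 0.06639855355024338), 81.20967864990234) (209, 196, 75, 24)
[[ 0.49473375 -0.01426122]
 [ 0.5603524  -0.02440818]
 [ 0.5995191   0.22887625]
 [ 0.53390044  0.23902321]]
[[0.45406914 0.11667209 0.128     ]]
```

View pics/c0.png

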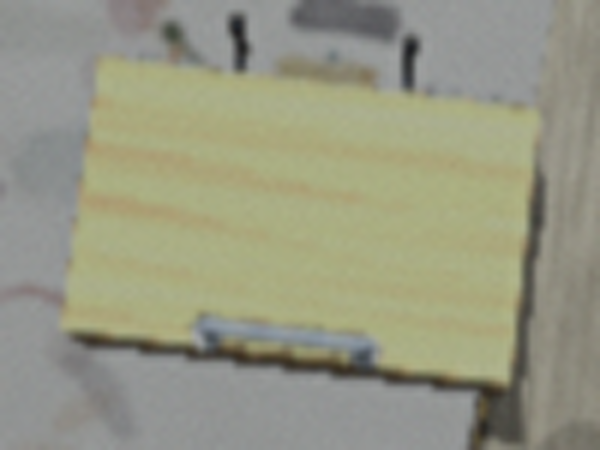

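The crop shows the lid corners at (97,60), (540,110), (510,385) and (63,332), and the handle bar from (203,328) to (372,348).

```bash
python3 - <<'E'
from h import *
f=lambda q:(np.array(q)+.5)/6-.5+[195,180]
C=plane('top',f([[97,60],[540,110],[510,385],[63,332]]),0.094)
H=plane('top',f([[203,329],[372,348]]),0.128)
print(C,H,H.mean(0)); e=[np.linalg.norm(C[i]-C[i-1]) for i in range(4)];print(e)
yv=(C[0]+C[3]-C[1]-C[2])[:2]; yaw=np.arctan2(-yv[0],yv[1]); 
hv=(H[0]-H[1])[:2]; print('yaw',yaw,np.arctan2(-hv[0],hv[1]))
ctr=C.mean(0)[:2]; xa=np.array([np.cos(yaw),np.sin(yaw)])
print('box c',ctr+xa*0.001,'handle from lid',ctr+xa*(0.081-.152),'hinge',ctr+xa*.081)
# side check of the handle
P=np.r_[H,H.mean(0)[None]]; print(proj('side',P), proj('side',C))
s=cv2.imread('pics/side0.png'); cv2.imwrite('pics/s0c.png',cv2.resize(s[155:255,235:325],None,fx=6,fy=6,interpolation=cv2.INTER_CUBIC))
E
```

```text
[[ 0.62178511  0.23066465  0.094     ]
 [ 0.59650735 -0.02758555  0.094     ]
 [ 0.43676814 -0.01119175  0.094     ]
 [ 0.46257067  0.24444636  0.094     ]] [[0.46194829 0.16242952 0.128     ]
 [0.45295773 0.0677901  0.128     ]] [0.45745301 0.11510981 0.128     ]
[np.float64(0.15980980724170826), np.float64(0.2594843531189425), np.float64(0.16057824199780563), np.float64(0.2569369896763754)]
yaw -0.09907414256330888 -0.09471378901576062
box c [0.53040292 0.10898452] handle from lid [0.45875599 0.11610619] hinge [0.61001061 0.10107155]
[[307.58533562 196.48701853]
 [311.50337622 175.75387604]
 [309.61922174 185.74807093]] [[243.80486455 218.41233846]
 [264.6677786  163.39507613]
 [316.23369673 170.05956907]
 [305.50129311 227.3577197 ]]
```

View pics/s0c.png

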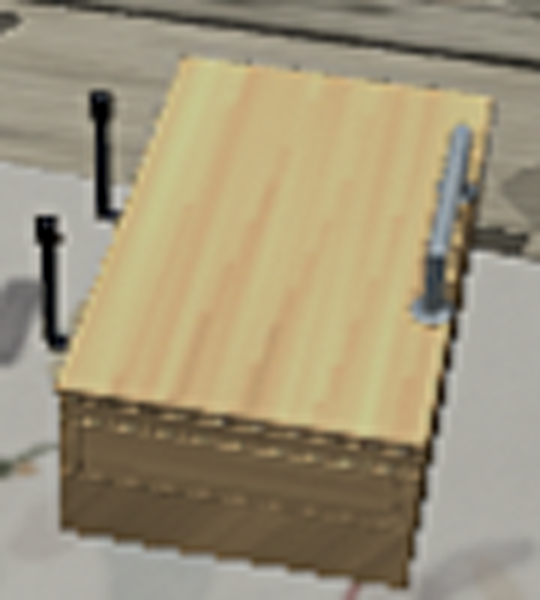

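The side view agrees with the top-view handle position to about 1 px. Next I read the hold point and start the approach: 0.153 m in x, 0.717 m in y and a 57.6° yaw, over 3 calls.

```bash
python3 -c "
import station
print([k for k in dir(station) if k[0]!='_'], getattr(station,'hold_point_z',None))"
```

```text
['Unreachable', 'camera_model', 'get_state', 'grab_frame', 'hold_point_z', 'job_done'] 0.0188
```

Emit:
apply_moves([
  {"translation": [0.02,0.096,0.01],"rotation": [0,0,0.064]},
  {"translation": [0.04,0.191,0.02],"rotation": [0,0,0.128]},
  {"translation": [0.06,0.287,0.03],"rotation": [0,0,0.192]},
  {"translation": [0.08,0.383,0.04],"rotation": [0,0,0.256]},
  {"translation": [0.1,0.478,0.05],"rotation": [0,0,0.32]},
  {"translation": [0.12,0.574,0.06],"rotation": [0,0,0.384]},
  {"translation": [0.14,0.67,0.07],"rotation": [0,0,0.448]},
  {"translation": [0.16,0.765,0.08],"rotation": [0,0,0.512]},
  {"translation": [0.18,0.861,0.09],"rotation": [0,0,0.576]},
  {"translation": [0.204,0.956,0.1],"rotation": [0,0,0.64]},
], jaw=-1)

```text
t: 0.93
eef_pos: [0.3557, -0.3619, 0.2514]
ee_rot: [3.141, 0.0, -2.336]
force: [1.5, 0.5, -0.5]
width: 0.0879
gripper_force: 0.0
```

Emit:
apply_moves([
  {"translation": [0.02,0.096,0],"rotation": [0,0,0.064]},
  {"translation": [0.04,0.191,0],"rotation": [0,0,0.128]},
  {"translation": [0.06,0.287,0],"rotation": [0,0,0.192]},
  {"translation": [0.08,0.383,0],"rotation": [0,0,0.256]},
  {"translation": [0.1,0.478,0],"rotation": [0,0,0.32]},
  {"translation": [0.12,0.574,0],"rotation": [0,0,0.384]},
  {"translation": [0.14,0.67,0],"rotation": [0,0,0.448]},
  {"translation": [0.16,0.765,0],"rotation": [0,0,0.512]},
  {"translation": [0.18,0.861,0],"rotation": [0,0,0.576]},
  {"translation": [0.204,0.956,0],"rotation": [0,0,0.64]},
])

```text
t: 1.77
eef_pos: [0.4066, -0.123, 0.2515]
ee_rot: [3.141, 0.0, -2.001]
force: [0.0, 0.3, -0.6]
width: 0.0879
gripper_force: 0.0
```

Emit:
apply_moves([
  {"translation": [0.02,0.096,0],"rotation": [0,0,0.064]},
  {"translation": [0.04,0.191,0],"rotation": [0,0,0.128]},
  {"translation": [0.06,0.287,0],"rotation": [0,0,0.192]},
  {"translation": [0.08,0.383,0],"rotation": [0,0,0.256]},
  {"translation": [0.1,0.478,0],"rotation": [0,0,0.32]},
  {"translation": [0.12,0.574,0],"rotation": [0,0,0.384]},
  {"translation": [0.14,0.67,0],"rotation": [0,0,0.448]},
  {"translation": [0.16,0.765,0],"rotation": [0,0,0.512]},
  {"translation": [0.204,0.956,0],"rotation": [0,0,0.64]},
  {"translation": [0.204,0.956,0],"rotation": [0,0,0.64]},
])

```text
t: 2.6
eef_pos: [0.459, 0.1187, 0.2513]
ee_rot: [-3.141, 0.0, -1.662]
force: [0.7, -0.2, 1.2]
width: 0.0878
gripper_force: 0.0
```

Emit:
apply_moves([
  {"translation": [0,-0.012,-0.07],"rotation": [0,0,0]},
  {"translation": [0,-0.012,-0.14],"rotation": [0,0,0]},
  {"translation": [0,-0.012,-0.21],"rotation": [0,0,0]},
  {"translation": [0,-0.012,-0.28],"rotation": [0,0,0]},
  {"translation": [0,-0.012,-0.35],"rotation": [0,0,0]},
  {"translation": [0,-0.012,-0.42],"rotation": [0,0,0]},
  {"translation": [0,-0.012,-0.48],"rotation": [0,0,0]},
  {"translation": [0,-0.012,-0.52],"rotation": [0,0,0]},
  {"translation": [0,-0.012,-0.54],"rotation": [0,0,0]},
  {"translation": [0,-0.012,-0.54],"rotation": [0,0,0]},
])

```text
t: 3.43
eef_pos: [0.4572, 0.1114, 0.1154]
ee_rot: [3.14, -0.001, -1.668]
force: [0.4, 0.6, -0.4]
width: 0.0876
gripper_force: 0.0
```

Emit:
apply_moves([
  {"translation": [0,0,0],"rotation": [0,0,0]},
  {"translation": [0,0,0],"rotation": [0,0,0]},
  {"translation": [0,0,0],"rotation": [0,0,0]},
  {"translation": [0,0,0],"rotation": [0,0,0]},
  {"translation": [0,0,0],"rotation": [0,0,0]},
  {"translation": [0,0,0],"rotation": [0,0,0]},
  {"translation": [0,0,0],"rotation": [0,0,0]},
  {"translation": [0,0,0],"rotation": [0,0,0]},
  {"translation": [0,0,0],"rotation": [0,0,0]},
  {"translation": [0,0,0],"rotation": [0,0,0]},
], jaw=1, newtons=15)

```text
t: 4.27
eef_pos: [0.4579, 0.1119, 0.1166]
ee_rot: [3.142, -0.0, -1.667]
force: [-0.3, 0.0, -0.7]
width: 0.0263
gripper_force: 0.0
```

```bash
python3 - <<'E'
import numpy as np
r=np.hypot(.152,.053);p0=np.arctan2(.053,.152);b=-.097
xa=np.array([np.cos(b),np.sin(b),0]);ya=np.array([-np.sin(b),np.cos(b),0])
def T(a):
    t=np.radians(8)*a/1.7
    return r*(-np.cos(p0+a)*xa+np.sin(p0+a)*np.array([0,0,1]))-.012*(np.sin(t)*xa+np.array([0,0,np.cos(t)])), ya*8*a/1.7
A=[0,.57,1.14,1.7]
for i in range(3):
    s=T(A[i])
    for k in range(1,11):
        e=T(A[i]+(A[i+1]-A[i])*k/10); print(i,((e[0]-s[0])/.25).round(3).tolist(),((e[1]-s[1])/30).round(3).tolist())
E
```

```text
0 [0.013, -0.001, 0.034] [0.001, 0.009, 0.0]
0 [0.027, -0.003, 0.068] [0.002, 0.018, 0.0]
0 [0.044, -0.004, 0.1] [0.003, 0.027, 0.0]
0 [0.062, -0.006, 0.132] [0.003, 0.036, 0.0]
0 [0.083, -0.008, 0.162] [0.004, 0.044, 0.0]
0 [0.104, -0.01, 0.192] [0.005, 0.053, 0.0]
0 [0.128, -0.012, 0.22] [0.006, 0.062, 0.0]
0 [0.153, -0.015, 0.246] [0.007, 0.071, 0.0]
0 [0.179, -0.017, 0.271] [0.008, 0.08, 0.0]
0 [0.207, -0.02, 0.295] [0.009, 0.089, 0.0]
1 [0.029, -0.003, 0.022] [0.001, 0.009, 0.0]
1 [0.059, -0.006, 0.042] [0.002, 0.018, 0.0]
1 [0.091, -0.009, 0.06] [0.003, 0.027, 0.0]
1 [0.123, -0.012, 0.077] [0.003, 0.036, 0.0]
1 [0.157, -0.015, 0.091] [0.004, 0.044, 0.0]
1 [0.191, -0.019, 0.104] [0.005, 0.053, 0.0]
1 [0.225, -0.022, 0.115] [0.006, 0.062, 0.0]
1 [0.261, -0.025, 0.123] [0.007, 0.071, 0.0]
1 [0.296, -0.029, 0.13] [0.008, 0.08, 0.0]
1 [0.332, -0.032, 0.135] [0.009, 0.089, 0.0]
2 [0.036, -0.003, 0.002] [0.001, 0.009, 0.0]
2 [0.071, -0.007, 0.003] [0.002, 0.017, 0.0]
2 [0.107, -0.01, 0.001] [0.003, 0.026, 0.0]
2 [0.142, -0.014, -0.002] [0.003, 0.035, 0.0]
2 [0.178, -0.017, -0.008] [0.004, 0.044, 0.0]
2 [0.212, -0.021, -0.016] [0.005, 0.052, 0.0]
2 [0.247, -0.024, -0.025] [0.006, 0.061, 0.0]
2 [0.281, -0.027, -0.037] [0.007, 0.07, 0.0]
2 [0.314, -0.031, -0.05] [0.008, 0.079, 0.0]
2 [0.346, -0.034, -0.065] [0.009, 0.087, 0.0]
```

Emit:
apply_moves([
  {"translation": [0,0,0],"rotation": [0,0,0]},
  {"translation": [0,0,0],"rotation": [0,0,0]},
  {"translation": [0,0,0],"rotation": [0,0,0]},
  {"translation": [0,0,0],"rotation": [0,0,0]},
  {"translation": [0,0,0],"rotation": [0,0,0]},
  {"translation": [0,0,0],"rotation": [0,0,0]},
  {"translation": [0,0,0],"rotation": [0,0,0]},
  {"translation": [0,0,0],"rotation": [0,0,0]},
  {"translation": [0,0,0],"rotation": [0,0,0]},
  {"translation": [0,0,0],"rotation": [0,0,0]},
])

```text
t: 5.1
eef_pos: [0.4575, 0.1118, 0.1165]
ee_rot: [3.141, -0.0, -1.668]
force: [-4.6, 1.7, 3.2]
width: 0.0094
gripper_force: 15.0
```

Emit:
apply_moves([
  {"translation": [0.013,-0.001,0.034],"rotation": [0.001,0.009,0]},
  {"translation": [0.027,-0.003,0.068],"rotation": [0.002,0.018,0]},
  {"translation": [0.044,-0.004,0.1],"rotation": [0.003,0.027,0]},
  {"translation": [0.062,-0.006,0.132],"rotation": [0.003,0.036,0]},
  {"translation": [0.083,-0.008,0.162],"rotation": [0.004,0.044,0]},
  {"translation": [0.104,-0.01,0.192],"rotation": [0.005,0.053,0]},
  {"translation": [0.128,-0.012,0.22],"rotation": [0.006,0.062,0]},
  {"translation": [0.153,-0.015,0.246],"rotation": [0.007,0.071,0]},
  {"translation": [0.179,-0.017,0.271],"rotation": [0.008,0.08,0]},
  {"translation": [0.207,-0.02,0.295],"rotation": [0.009,0.089,0]},
])

```text
t: 5.93
eef_pos: [0.508, 0.1064, 0.1908]
ee_rot: [3.091, -0.001, -1.667]
force: [-9.9, 1.9, 9.3]
width: 0.0092
gripper_force: 15.0
```

Emit:
apply_moves([
  {"translation": [0.026,-0.003,0.024],"rotation": [0.001,0.009,0]},
  {"translation": [0.054,-0.006,0.046],"rotation": [0.002,0.018,0]},
  {"translation": [0.086,-0.009,0.065],"rotation": [0.003,0.027,0]},
  {"translation": [0.118,-0.012,0.082],"rotation": [0.003,0.036,0]},
  {"translation": [0.152,-0.015,0.096],"rotation": [0.004,0.044,0]},
  {"translation": [0.186,-0.019,0.109],"rotation": [0.005,0.053,0]},
  {"translation": [0.22,-0.022,0.12],"rotation": [0.006,0.062,0]},
  {"translation": [0.256,-0.025,0.128],"rotation": [0.007,0.071,0]},
  {"translation": [0.291,-0.029,0.135],"rotation": [0.008,0.08,0]},
  {"translation": [0.328,-0.032,0.14],"rotation": [0.009,0.089,0]},
])

```text
t: 6.77
eef_pos: [0.592, 0.0977, 0.2255]
ee_rot: [3.047, -0.001, -1.668]
force: [-1.3, -3.3, -0.4]
width: 0.0092
gripper_force: 15.0
```

Emit:
apply_moves([
  {"translation": [0.036,-0.003,0.002],"rotation": [0.001,0.009,0]},
  {"translation": [0.071,-0.007,0.003],"rotation": [0.002,0.017,0]},
  {"translation": [0.107,-0.01,0.001],"rotation": [0.003,0.026,0]},
  {"translation": [0.142,-0.014,-0.002],"rotation": [0.003,0.035,0]},
  {"translation": [0.178,-0.017,-0.008],"rotation": [0.004,0.044,0]},
  {"translation": [0.212,-0.021,-0.016],"rotation": [0.005,0.052,0]},
  {"translation": [0.247,-0.024,-0.025],"rotation": [0.006,0.061,0]},
  {"translation": [0.281,-0.027,-0.037],"rotation": [0.007,0.07,0]},
  {"translation": [0.314,-0.031,-0.05],"rotation": [0.008,0.079,0]},
  {"translation": [0.346,-0.034,-0.065],"rotation": [0.009,0.087,0]},
])

```text
t: 7.6
eef_pos: [0.679, 0.0894, 0.2086]
ee_rot: [3.002, -0.0, -1.668]
force: [-0.7, -4.3, 0.7]
width: 0.0094
gripper_force: 15.0
```

Near the stop at about 1.69 rad. I open slightly to 18 mm, then back out along the tool axis.

Emit:
apply_moves([
  {"translation": [0,0,0],"rotation": [0,0,0]},
  {"translation": [0,0,0],"rotation": [0,0,0]},
  {"translation": [0,0,0],"rotation": [0,0,0]},
  {"translation": [0,0,0],"rotation": [0,0,0]},
  {"translation": [0,0,0],"rotation": [0,0,0]},
  {"translation": [0,0,0],"rotation": [0,0,0]},
  {"translation": [0,0,0],"rotation": [0,0,0]},
  {"translation": [0,0,0],"rotation": [0,0,0]},
  {"translation": [0,0,0],"rotation": [0,0,0]},
  {"translation": [0,0,0],"rotation": [0,0,0]},
], jaw=0.6)

```text
t: 8.43
eef_pos: [0.6782, 0.0904, 0.2091]
ee_rot: [3.002, 0.001, -1.668]
force: [0.4, 0.3, 1.2]
width: 0.0177
gripper_force: 0.0
```

```bash
python3 - <<'E'
from h import *
s=grab_frame('side'); cv2.imwrite('pics/s1c.png',cv2.resize(s[80:240,200:350],None,fx=3.7,fy=3.7,interpolation=cv2.INTER_CUBIC))
E
```

```text
(no output)
```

View pics/s1c.png

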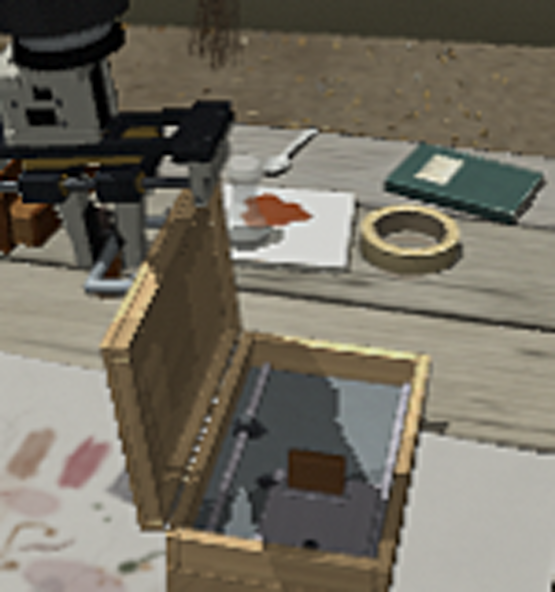

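The lid stands open, leaning back against its stop. The brown fin (317,470), pointer (265,482) and marker (250,428) are visible. Backing out.

Emit:
apply_moves([
  {"translation": [0.004,0,0.03],"rotation": [0,0,0]},
  {"translation": [0.01,-0.001,0.08],"rotation": [0,0,0]},
  {"translation": [0.017,-0.002,0.13],"rotation": [0,0,0]},
  {"translation": [0.024,-0.003,0.18],"rotation": [0,0,0]},
  {"translation": [0.03,-0.004,0.23],"rotation": [0,0,0]},
  {"translation": [0.038,-0.005,0.28],"rotation": [0,0,0]},
  {"translation": [0.045,-0.005,0.33],"rotation": [0,0,0]},
  {"translation": [0.05,-0.006,0.38],"rotation": [0,0,0]},
  {"translation": [0.058,-0.007,0.42],"rotation": [0,0,0]},
  {"translation": [0.058,-0.007,0.42],"rotation": [0,0,0]},
])

```text
t: 9.32
eef_pos: [0.6938, 0.0884, 0.3169]
ee_rot: [3.006, 0.002, -1.668]
force: [-0.4, 0.7, 1.7]
width: 0.0175
gripper_force: 0.0
```

```bash
python3 - <<'E'
from h import *
t=grab_frame('top');s=grab_frame('side');cv2.imwrite('pics/top2.png',t);cv2.imwrite('pics/side2.png',s)
a=cv2.resize(t[185:255,195:295],(800,560),interpolation=cv2.INTER_CUBIC)
cv2.imwrite('pics/t2c.png',a)
b=cv2.resize(s[165:240,240:320],(640,600),interpolation=cv2.INTER_CUBIC)
cv2.imwrite('pics/s2c.png',b)
E
```

```text
(no output)
```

View pics/s2c.png

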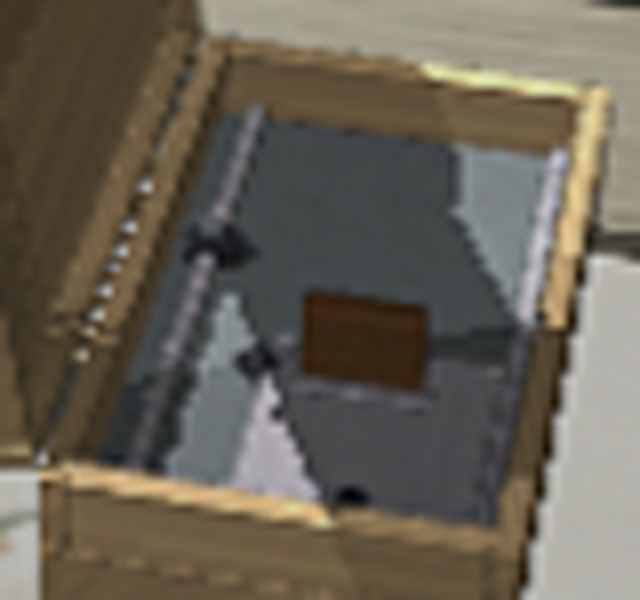

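View pics/t2c.png

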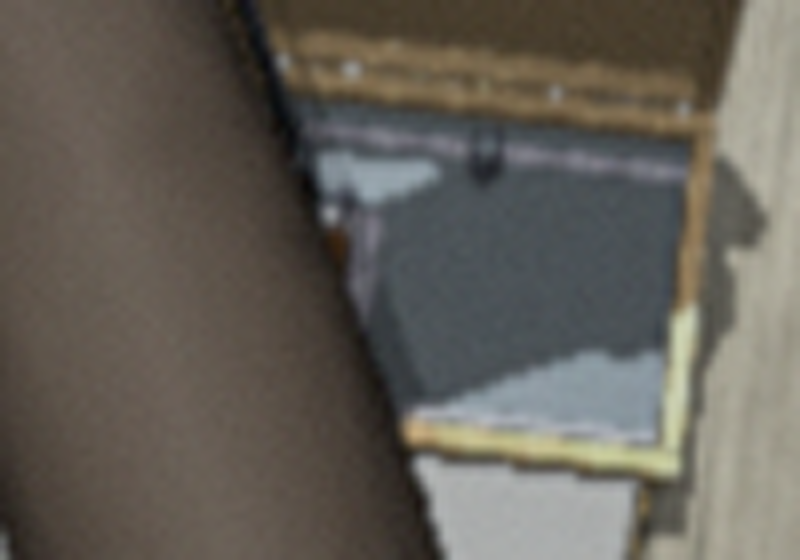

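The side crop shows the marker tip at about (258,250), the pointer tip at about (236,360), and the fin with its far top edge (305,292)-(430,308) and near bottom edge (303,382)-(425,392). In the top crop the marker tip is at about (487,182) and the pointer at about (345,190), with the arm hiding the rest.

```bash
python3 - <<'E'
from h import *
b=-.097;xa=np.array([np.cos(b),np.sin(b)]);ya=np.array([-np.sin(b),np.cos(b)]);c=np.array([.530,.109])
f=lambda q,o:(np.array(q)+.5)/8-.5+o
def show(l,n,q,o,z):
    p=plane(n,f([q],o),z)[0]; d=p[:2]-c; print(l,p.round(4),'box',(d@xa).round(4),(d@ya).round(4))
S=[240,165];T=[195,185]
show('marker S','side',[258,250],S,.05);show('marker T','top',[487,184],T,.05)
show('ptr S','side',[236,360],S,.05);show('ptr T','top',[345,188],T,.05)
for q,z in (([305,292],.084),([430,308],.084),([303,382],.05),([425,392],.05)): show('fin','side',q,S,z)
for q in ([212,40],[608,90],[45,468],[505,550]): show('rim','side',q,S,.075)
show('rimT','top',[682,476],T,.075);show('rimT','top',[712,115],T,.075)
E
```

```text
marker S [0.5633 0.0751 0.05  ] box 0.0364 -0.0305
marker T [0.5683 0.0734 0.05  ] box 0.0415 -0.0318
ptr S [0.565  0.1377 0.05  ] box 0.0321 0.032
ptr T [0.5654 0.1366 0.05  ] box 0.0325 0.0309
fin [0.5416 0.138  0.084 ] box 0.0087 0.03
fin [0.4981 0.1413 0.084 ] box -0.0349 0.029
fin [0.5405 0.1465 0.05  ] box 0.0068 0.0383
fin [0.4977 0.1465 0.05  ] box -0.0358 0.0342
rim [ 0.5913 -0.0218  0.075 ] box 0.0737 -0.1243
rim [ 0.4371 -0.0075  0.075 ] box -0.0812 -0.125
rim [0.6191 0.2276 0.075 ] box 0.0772 0.1266
rim [0.4682 0.2471 0.075 ] box -0.0749 0.1315
rimT [ 0.4375 -0.013   0.075 ] box -0.0803 -0.1304
rimT [ 0.5965 -0.0252  0.075 ] box 0.0792 -0.1271
```

Emit:
apply_moves([
  {"translation": [-0.07,0.022,0],"rotation": [-0.003,-0.027,0]},
  {"translation": [-0.14,0.043,0],"rotation": [-0.005,-0.053,0]},
  {"translation": [-0.21,0.065,0],"rotation": [-0.008,-0.08,0]},
  {"translation": [-0.28,0.087,0],"rotation": [-0.01,-0.106,0]},
  {"translation": [-0.35,0.108,0],"rotation": [-0.013,-0.133,0]},
  {"translation": [-0.42,0.13,0],"rotation": [-0.016,-0.16,0]},
  {"translation": [-0.49,0.152,0],"rotation": [-0.019,-0.186,0]},
  {"translation": [-0.56,0.174,0],"rotation": [-0.022,-0.213,0]},
  {"translation": [-0.63,0.195,0],"rotation": [-0.024,-0.24,0]},
  {"translation": [-0.695,0.217,0],"rotation": [-0.027,-0.265,0]},
], jaw=0.1)

```text
t: 10.25
eef_pos: [0.5174, 0.1427, 0.3131]
ee_rot: [3.141, -0.0, -1.668]
force: [-0.9, 0.0, -0.8]
width: 0.0394
gripper_force: 0.0
```

Emit:
apply_moves([
  {"translation": [0,0,0],"rotation": [0,0,0.1]},
  {"translation": [0,0,0],"rotation": [0,0,0.2]},
  {"translation": [0,0,0],"rotation": [0,0,0.3]},
  {"translation": [0,0,0],"rotation": [0,0,0.4]},
  {"translation": [0,0,0],"rotation": [0,0,0.5]},
  {"translation": [0,0,0],"rotation": [0,0,0.6]},
  {"translation": [0,0,0],"rotation": [0,0,0.7]},
  {"translation": [0,0,0],"rotation": [0,0,0.8]},
  {"translation": [0,0,0],"rotation": [0,0,0.9]},
  {"translation": [0,0,0],"rotation": [0,0,1]},
])

```text
t: 11.08
eef_pos: [0.5184, 0.1426, 0.3131]
ee_rot: [3.14, 0.0, -1.141]
force: [0.6, -0.1, 0.0]
width: 0.0393
gripper_force: 0.0
```

Emit:
apply_moves([
  {"translation": [0,0,0],"rotation": [0,0,0.1]},
  {"translation": [0,0,0],"rotation": [0,0,0.2]},
  {"translation": [0,0,0],"rotation": [0,0,0.3]},
  {"translation": [0,0,0],"rotation": [0,0,0.4]},
  {"translation": [0,0,0],"rotation": [0,0,0.5]},
  {"translation": [0,0,0],"rotation": [0,0,0.6]},
  {"translation": [0,0,0],"rotation": [0,0,0.7]},
  {"translation": [0,0,0],"rotation": [0,0,0.8]},
  {"translation": [0,0,0],"rotation": [0,0,0.9]},
  {"translation": [0,0,0],"rotation": [0,0,1]},
])

```text
t: 11.92
eef_pos: [0.5184, 0.1426, 0.3131]
ee_rot: [3.14, 0.001, -0.618]
force: [-0.3, -0.4, 0.9]
width: 0.0396
gripper_force: 0.0
```

Emit:
apply_moves([
  {"translation": [0,0,0],"rotation": [0,0,0.1]},
  {"translation": [0,0,0],"rotation": [0,0,0.2]},
  {"translation": [0,0,0],"rotation": [0,0,0.3]},
  {"translation": [0,0,0],"rotation": [0,0,0.4]},
  {"translation": [0,0,0],"rotation": [0,0,0.5]},
  {"translation": [0,0,-0.06],"rotation": [0,0,0.6]},
  {"translation": [0,0,-0.14],"rotation": [0,0,0.7]},
  {"translation": [0,0,-0.24],"rotation": [0,0,0.8]},
  {"translation": [0,0,-0.34],"rotation": [0,0,0.9]},
  {"translation": [0,0,-0.44],"rotation": [0,0,1]},
])

```text
t: 12.75
eef_pos: [0.5182, 0.1425, 0.2023]
ee_rot: [3.141, 0.001, -0.094]
force: [0.4, -0.7, -0.2]
width: 0.0395
gripper_force: 0.0
```

Emit:
apply_moves([
  {"translation": [0.006,0,-0.07],"rotation": [0,0,0]},
  {"translation": [0.006,0,-0.14],"rotation": [0,0,0]},
  {"translation": [0.006,0,-0.21],"rotation": [0,0,0]},
  {"translation": [0.006,0,-0.28],"rotation": [0,0,0]},
  {"translation": [0.006,0,-0.35],"rotation": [0,0,0]},
  {"translation": [0.006,0,-0.42],"rotation": [0,0,0]},
  {"translation": [0.006,0,-0.48],"rotation": [0,0,0]},
  {"translation": [0.006,0,-0.54],"rotation": [0,0,0]},
  {"translation": [0.006,0,-0.58],"rotation": [0,0,0]},
  {"translation": [0.006,0,-0.58],"rotation": [0,0,0]},
])

```text
t: 13.58
eef_pos: [0.5186, 0.1418, 0.0565]
ee_rot: [3.139, 0.004, -0.097]
force: [-0.1, 0.0, 0.5]
width: 0.0394
gripper_force: 0.0
```

Emit:
apply_moves([
  {"translation": [0,0,0],"rotation": [0,0,0]},
  {"translation": [0,0,0],"rotation": [0,0,0]},
  {"translation": [0,0,0],"rotation": [0,0,0]},
  {"translation": [0,0,0],"rotation": [0,0,0]},
  {"translation": [0,0,0],"rotation": [0,0,0]},
  {"translation": [0,0,0],"rotation": [0,0,0]},
  {"translation": [0,0,0],"rotation": [0,0,0]},
  {"translation": [0,0,0],"rotation": [0,0,0]},
  {"translation": [0,0,0],"rotation": [0,0,0]},
  {"translation": [0,0,0],"rotation": [0,0,0]},
], jaw=1, newtons=35)

```text
t: 14.42
eef_pos: [0.5205, 0.1408, 0.0598]
ee_rot: [3.139, -0.0, -0.097]
force: [2.8, -10.4, 4.0]
width: 0.0113
gripper_force: 34.9
```

Emit:
apply_moves([
  {"translation": [-0.002,-0.022,0],"rotation": [0,0,0]},
  {"translation": [-0.004,-0.044,0],"rotation": [0,0,0]},
  {"translation": [-0.006,-0.066,0],"rotation": [0,0,0]},
  {"translation": [-0.009,-0.088,0],"rotation": [0,0,0]},
  {"translation": [-0.011,-0.11,0],"rotation": [0,0,0]},
  {"translation": [-0.013,-0.132,0],"rotation": [0,0,0]},
  {"translation": [-0.015,-0.154,0],"rotation": [0,0,0]},
  {"translation": [-0.017,-0.176,0],"rotation": [0,0,0]},
  {"translation": [-0.019,-0.199,0],"rotation": [0,0,0]},
  {"translation": [-0.019,-0.199,0],"rotation": [0,0,0]},
])

```text
t: 15.25
eef_pos: [0.5157, 0.0937, 0.0598]
ee_rot: [-3.139, -0.001, -0.097]
force: [-5.2, 6.5, 4.9]
width: 0.012
gripper_force: 35.0
```

```bash
python3 - <<'E'
from h import *
s=grab_frame('side');cv2.imwrite('pics/side3.png',s);cv2.imwrite('pics/top3.png',grab_frame('top'))
a=cv2.resize(s[170:230,245:305],(600,600),interpolation=cv2.INTER_CUBIC)
cv2.imwrite('pics/s3c.png',cv2.convertScaleAbs(a,alpha=1.6))
E
```

```text
(no output)
```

View pics/s3c.png

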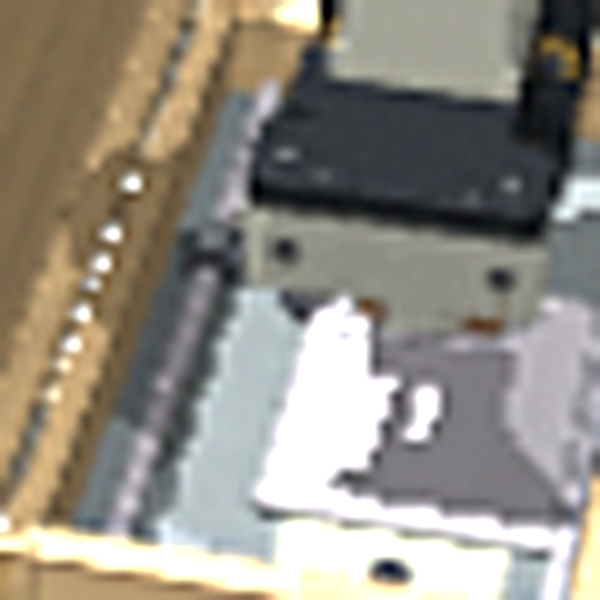

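The pointer base shows at (292,303), the marker body at (210,245), and the finger partly hides the tips. By TCP displacement, about 15 mm remain.

Emit:
apply_moves([
  {"translation": [-0.001,-0.01,0],"rotation": [0,0,0]},
  {"translation": [-0.002,-0.02,0],"rotation": [0,0,0]},
  {"translation": [-0.003,-0.03,0],"rotation": [0,0,0]},
  {"translation": [-0.004,-0.04,0],"rotation": [0,0,0]},
  {"translation": [-0.005,-0.05,0],"rotation": [0,0,0]},
  {"translation": [-0.006,-0.058,0],"rotation": [0,0,0]},
  {"translation": [-0.006,-0.058,0],"rotation": [0,0,0]},
  {"translation": [-0.006,-0.058,0],"rotation": [0,0,0]},
  {"translation": [-0.006,-0.058,0],"rotation": [0,0,0]},
  {"translation": [-0.006,-0.058,0],"rotation": [0,0,0]},
])

```text
t: 16.18
eef_pos: [0.5143, 0.0799, 0.0598]
ee_rot: [-3.139, -0.001, -0.097]
force: [-5.7, 8.8, 6.3]
width: 0.0116
gripper_force: 35.0
```

```bash
python3 - <<'E'
from h import *
s=grab_frame('side');t=grab_frame('top');cv2.imwrite('pics/side4.png',s);cv2.imwrite('pics/top4.png',t)
a=cv2.resize(s[175:235,245:305],(600,600),interpolation=cv2.INTER_CUBIC)
cv2.imwrite('pics/s4c.png',cv2.convertScaleAbs(a,alpha=1.6))
st=get_state();b=-.097;print(st['eef_pos'],(st['eef_pos'][:2]-[.53,.109])@[-np.sin(b),np.cos(b)])
E
```

```text
[0.51428213 0.07994183 0.05984943] -0.030443817389296322
```

View pics/s4c.png

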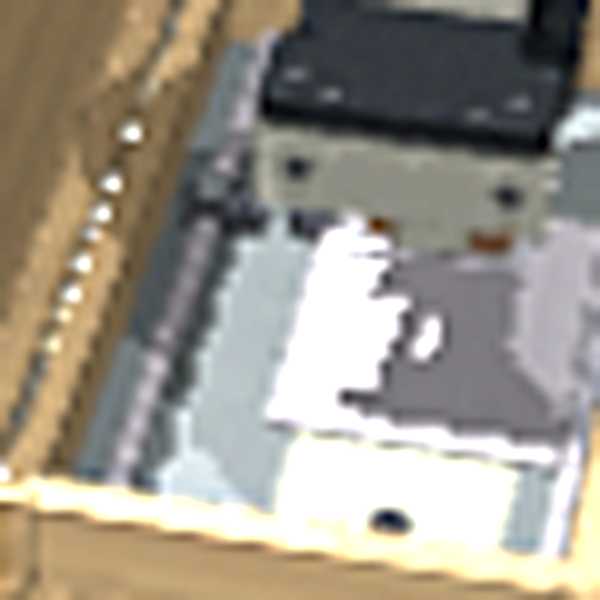

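Pointer (about 290,222) and marker tip (about 262,218) now line up along the box's x, to within about 2 mm. The TCP displacement gives the same result. I hold for one call, then hand in.

Emit:
apply_moves([
  {"translation": [0,0,0],"rotation": [0,0,0]},
  {"translation": [0,0,0],"rotation": [0,0,0]},
  {"translation": [0,0,0],"rotation": [0,0,0]},
  {"translation": [0,0,0],"rotation": [0,0,0]},
  {"translation": [0,0,0],"rotation": [0,0,0]},
  {"translation": [0,0,0],"rotation": [0,0,0]},
  {"translation": [0,0,0],"rotation": [0,0,0]},
  {"translation": [0,0,0],"rotation": [0,0,0]},
  {"translation": [0,0,0],"rotation": [0,0,0]},
  {"translation": [0,0,0],"rotation": [0,0,0]},
])

```text
t: 17.12
eef_pos: [0.5143, 0.0799, 0.0599]
ee_rot: [-3.139, -0.001, -0.097]
force: [-5.5, 8.2, 6.0]
width: 0.0117
gripper_force: 35.0
```

```bash
python3 -c "
from station import *
print(get_state()['eef_pos']); print(job_done())"
```

```text
[0.51431024 0.07994958 0.05986798]
the job is handed in; nothing more can be done
None
```

I handed the job in at about 17 s: the lid is open on its stop, and the gripper holds the shutter with its pointer within about 2 mm of the marker by my camera reading; no verdict came back.

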